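Unstack a delivery of dog treats into its display trays

TASK

Take the stack of treat packs apart and set each pack flat in the shallow cardboard tray made to its outline: the long carton in the long tray, the short carton in the shorter oblong tray, the round tin in the round tray and the square tin in the small square tray. Set them down upright, without tipping any over or dropping them in, and leave the glass jar standing where it is.

Things in the scene. Friction and masses are not known exactly. Their poses are not given: they have to be found in the camera images.
- long_carton: Kraft cardboard carton 170 x 58 x 50 mm high, bottom of the stack, lying on the table. Origin at the centre of its underside; x along its 170 mm length, y across its 58 mm width, z up. 0.25 to 0.5 kg, rigid, closed.
- short_carton: White board carton 124 x 50 x 46 mm high, lying on the long carton, roughly parallel to it. Origin at the centre of its underside; x along its 124 mm length, y across its 50 mm width, z up. 0.17 to 0.35 kg, rigid, closed.
- round_tin: Closed round steel tin, 44 mm diameter, 50 mm high, with a paper band; stands on one end of the short carton (either end), about 68 mm from the square tin. Origin at the centre of its underside, z up. 0.1 to 0.2 kg.
- square_tin: Closed square steel tin, 40 x 40 mm, 50 mm high, with a paper band; stands on the other end of the short carton. Origin at the centre of its underside, x and y square to its sides, z up. 0.1 to 0.2 kg.
- long_tray: Long shallow open cardboard tray, 200 x 88 mm outside, 190 x 78 mm inside. Fixed to the table; floor 3 mm thick, walls 5 mm thick and 12 mm high from the table. Origin at the centre of its underside (on the table), z up, x along its length, y across.
- short_tray: Shorter oblong shallow open cardboard tray, 154 x 80 mm outside, 144 x 70 mm inside. Fixed to the table; floor 3 mm thick, walls 5 mm thick and 12 mm high from the table. Origin at the centre of its underside (on the table), z up, x along its length, y across.
- round_tray: Round shallow open cardboard tray, 74 mm outside and 64 mm inside diameter. Fixed to the table; floor 3 mm thick, walls 5 mm thick and 12 mm high from the table. Origin at the centre of its underside (on the table), z up.
- square_tray: Small square shallow open cardboard tray, 70 x 70 mm outside, 60 x 60 mm inside. Fixed to the table; floor 3 mm thick, walls 5 mm thick and 12 mm high from the table. Origin at the centre of its underside (on the table), z up, x and y square to its sides.
- jar: Bystander, not to be moved: a lidded glass jar, 68 mm diameter, 100 mm high, standing loose beyond the stack. Origin at the centre of its underside.
Things that resemble listed ones, but are neither listed nor needed, are in the scene too. Leave any green look-alike of the short_carton alone. What is shaped like the round_tray but green is not meant.

How it is judged:
By the outcome, as a careful person would: the job done as asked, in the order asked, and still so for the second after the job is handed in, with the robot touching nothing.
It also fails if it takes over 120 s, if anything falls off the work surface, if the arm or the gripper's body presses on something with over 40 N, if the wrist force passes 120 N, or if a joint passes its speed limit or range.

ROBOT

A 7-joint arm with a two-finger parallel gripper is mounted at the origin on the work surface. World frame = base frame: x ahead of the robot, y to its left, z up, the work surface at z = 0. Lengths are in m, angles in rad, forces in N, time in s.
With the tool pointing down it reaches from about 0.4 to 0.875 m from the base axis. Payload 6.5 kg.
Tool frame: the origin (TCP) lies at the very end of the fingers, on their centre line; the grasp point (between the pads) lies behind it (grip_point_offset is the z of the grasp point in the tool frame, in m); z points along the fingers, y is the direction in which the jaws open and shut (so a half turn about z gives the same grasp; the last joint's range is limited). The gripper opens to 85 mm and grips with 20 to 120 N. Pads are 22 mm wide; open, the fingers measure 114 mm over their backs; the gripper's body (76 mm by 85 mm) begins 54 mm behind the grasp point. The pads swing forward as they close: fully open they stand 13 mm farther back than shut.
Start: joints at [1.117, 0.536, -0.004, 1.538, 0.003, 1.067, -0.071], TCP at [0.246, -0.602, 0.231] pointing down, gripper open.
Joint ranges: [-2.7, 2.7], [-0.37, 2.16], [-1.27, 1.26], [0.24, 2.4], [-1.31, 4.45], [0.19, 1.91], [-2.76, 2.76]. Speed limits (rad/s): [2.39, 2.39, 3.14, 3.14, 3.14, 3.14, 3.14].

INTERFACE

Orientations are given as a unit quaternion [w, x, y, z].
In Python, from cell import move_pose, movel, move_j, gripper_open, grasp, wait, inverse_kinematics, get_state, read_camera, camera_model, IKError, finish_job, grip_point_offset gives the robot as it stands. The module is installed in compiled form; this text tells all that it offers. Calls block until the motion is done:
- move_pose(position, orientation): joint-space move of the TCP to a pose.
- movel(position, attitude=None, rate=0.15, threshold=None): straight line of the TCP; attitude=None keeps the orientation; rate is the mean speed in m/s. With threshold (N) it stops when the force on the tool has changed by that much, and returns True; else False.
- move_j(angles): joint-space move.
- gripper_open() and grasp(): open the fingers fully, or close them until they stop; the grip force is fixed at half the most.
- wait(seconds).
- inverse_kinematics(position, orientation): joint angles nearest the present ones, or None.
- get_state(): the state.
- read_camera(name): name is "scene" or "top"; returns (picture, depth): 400x640x3 uint8, red, green, blue; 400x640 float32, m along the optical axis (not along the pixel's ray), 0 where there is no reading.
- camera_model(name): a dict with "intrinsics" (3x3 intrinsics, pixels), "origin" and "attitude" of the camera in the world. Camera axes: x right, y down, z forward; pixel columns grow to the right and rows downward; lengths in m; the calibration is good to about 2 mm. A picture is of the moment at which its call begins. camera_model takes no time and is no camera call.
A pose or a line that the arm cannot do raises IKError and nothing moves.
- finish_job(): hands the job in, once; it reports no verdict.
The state is a dict: "t": time; "joints": joint angles; "joint_velocities": joint speeds; "effort": joint torques, N m; "tcp_pos": TCP position; "orientation": TCP orientation; "ft_force": force on the tool from outside, world axes, zero at the start; "wrist_torque": the same for the moment, N m; "grip_width": finger opening in m.
Only numpy, scipy, OpenCV 4.12 (cv2) and the standard library are available. Lean on these libraries where they do the work, as an engineer would, in place of code of your own. Each camera call takes 0.05 s, during which the arm holds its last target.

## Working session

There is one attempt and no reset: what is moved stays moved. The work goes in short steps, each a Python script; the robot and the scene stay as the last script left them, time stands still between calls to the robot, and variables do not carry over. Pictures are saved under pics/ and viewed, and the job is handed in when it is done.

```bash
mkdir -p pics; python3 - <<'E'
from cell import *
import cv2,numpy as np
np.set_printoptions(precision=4,suppress=True)
for n in("scene","top"):
    p,d=read_camera(n);m=camera_model(n);print(n,m)
    cv2.imwrite(f"pics/{n}0.png",cv2.cvtColor(p,cv2.COLOR_RGB2BGR));np.save(f"pics/{n}0_d.npy",d)
s=get_state();print(s);print(grip_point_offset)
E
ls
```

```text
scene {'intrinsics': array([[374.3644,   0.    , 318.5375],
       [  0.    , 374.3644, 203.2572],
       [  0.    ,   0.    ,   1.    ]]), 'origin': array([1.3464, 0.0338, 0.7104]), 'attitude': array([-0.2902,  0.6344,  0.6488, -0.304 ])}
top {'intrinsics': array([[489.9566,   0.    , 313.4756],
       [  0.    , 489.9566, 199.0506],
       [  0.    ,   0.    ,   1.    ]]), 'origin': array([ 0.3284, -0.0092,  1.3034]), 'attitude': array([-0.0755,  0.7097, -0.6969,  0.0707])}
{'t': 0.1, 'joints': array([ 1.1168,  0.5371, -0.0044,  1.5387,  0.0026,  1.0673, -0.0712]), 'joint_velocities': array([ 0.0007, -0.0015,  0.0011, -0.0019, -0.0003, -0.0002, -0.001 ]), 'effort': array([  0.0013, -58.4566,   1.0515, -25.9777,   0.0127,   0.0046,
        -0.    ]), 'tcp_pos': array([ 0.2456, -0.6012,  0.2305]), 'orientation': array([-0.0008,  0.9813,  0.1927, -0.0002]), 'ft_force': array([ 0.5505, -0.3883,  0.0128]), 'wrist_torque': array([0.007 , 0.0335, 0.0308]), 'grip_width': 0.08551736265441322}
-0.0187
pics
```

View pics/scene0.png

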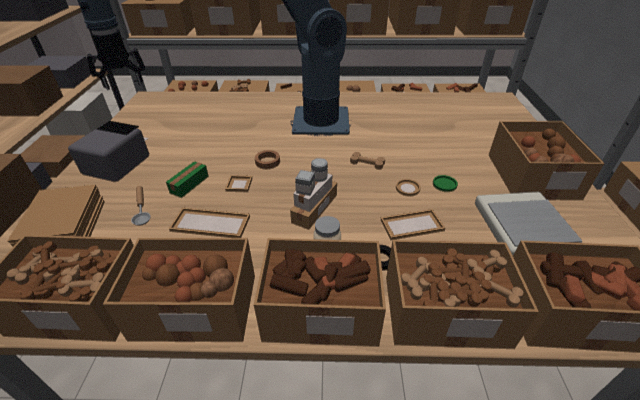

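View pics/top0.png

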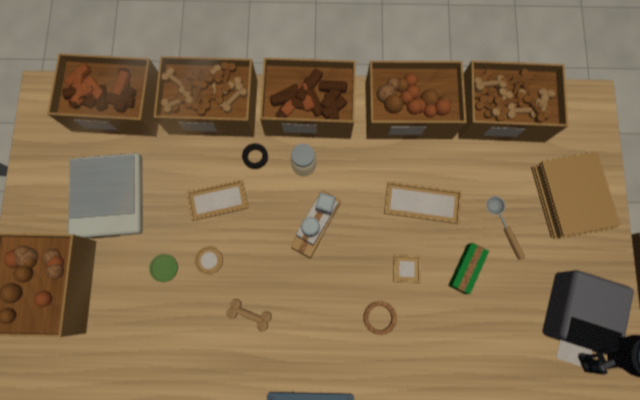

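The scene view shows the stack at about (315,190) with the jar at (327,230). The long tray is at (210,222), the short tray at (412,224), the round tray at (408,187) and the square tray at (239,184). The top view has the stack at (316,225), jar (303,158), long tray (422,203), short tray (218,201), round tray (209,260) and square tray (406,268). The green look-alikes are at (164,268) and (469,268). Next I'll zoom in.

```bash
cat > h.py <<'E'
import cv2,numpy as np
from scipy.spatial.transform import Rotation as R
from cell import *
np.set_printoptions(precision=4,suppress=True)
def cam(n):
    m=camera_model(n);q=m["attitude"];return m["intrinsics"],np.array(m["origin"]),R.from_quat([q[1],q[2],q[3],q[0]]).as_matrix()
def rays(n,uv):
    K,o,A=cam(n);uv=np.atleast_2d(uv).astype(float)
    d=np.c_[(uv[:,0]-K[0,2])/K[0,0],(uv[:,1]-K[1,2])/K[1,1],np.ones(len(uv))]
    return o,d@A.T
def onplane(n,uv,z):
    o,d=rays(n,uv);return o+d*((z-o[2])/d[:,2])[:,None]
def cloud(n,D):
    v,u=np.mgrid[0:400,0:640];o,d=rays(n,np.c_[u.ravel(),v.ravel()])
    return (o+d*D.ravel()[:,None]).reshape(400,640,3)
E
python3 - <<'E'
from h import *
t=cv2.imread("pics/top0.png");s=cv2.imread("pics/scene0.png")
a=cv2.resize(t[140:290,180:480],None,fx=2.6,fy=2.6,interpolation=cv2.INTER_CUBIC);cv2.imwrite("pics/tz.png",a)
b=cv2.resize(s[150:260,270:370],None,fx=5,fy=5,interpolation=cv2.INTER_CUBIC);cv2.imwrite("pics/sz.png",b)
D=np.load("pics/top0_d.npy");P=cloud("top",D)
for uv in [(316,225),(310,227),(326,203),(303,154),(422,203),(218,201),(209,260),(406,268),(350,230),(300,250),(469,268)]:print(uv,P[uv[1],uv[0]])
E
```

```text
(316, 225) [ 0.5081 -0.0062  0.148 ]
(310, 227) [0.5035 0.0081 0.1448]
(326, 203) [ 0.562  -0.0293  0.148 ]
(303, 154) [0.698  0.0304 0.102 ]
(422, 203) [ 0.5956 -0.2911  0.0044]
(218, 201) [0.5917 0.2612 0.0027]
(209, 260) [0.4321 0.2757 0.0024]
(406, 268) [ 0.4206 -0.2449  0.0015]
(350, 230) [ 0.519  -0.0971  0.0014]
(300, 250) [0.4581 0.0339 0.0489]
(469, 268) [ 0.4207 -0.3983  0.0413]
```

View pics/tz.png

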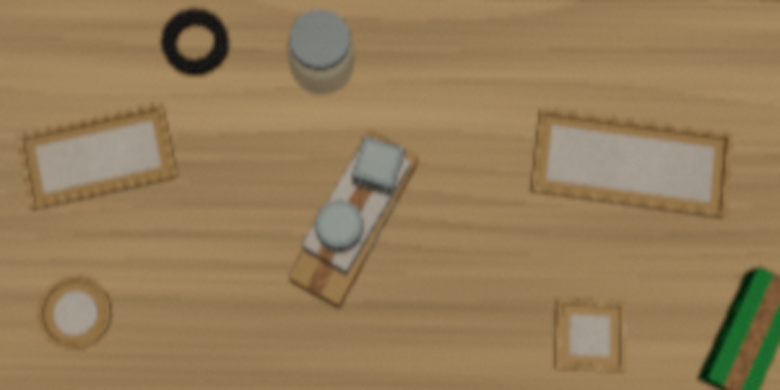

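View pics/sz.png

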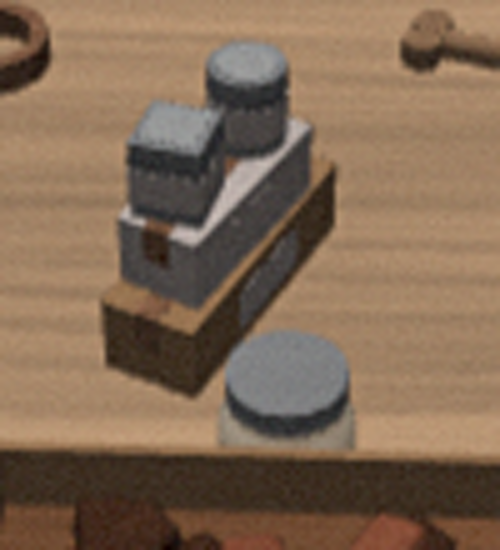

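```bash
cat > meas.py <<'E'
from h import *
def rect(xy):
    (c,(w,h),a)=cv2.minAreaRect(xy.astype(np.float32))
    a=np.deg2rad(a)
    if h>w:w,h,a=h,w,a+np.pi/2
    a=(a+np.pi/2)%np.pi-np.pi/2
    return np.array(c),w,h,np.rad2deg(a)
def level(P,z,tol,box):
    m=(abs(P[...,2]-z)<tol)&(P[...,0]>box[0])&(P[...,0]<box[1])&(P[...,1]>box[2])&(P[...,1]<box[3])
    return m
def blobs(m,mn=15):
    n,l,s,_=cv2.connectedComponentsWithStats(m.astype(np.uint8));return [l==i for i in range(1,n) if s[i,4]>=mn]
E
python3 - <<'E'
from meas import *
box=(.38,.63,-.13,.13)
for n in("top","scene"):
    D=np.load(f"pics/{n}0_d.npy");P=cloud(n,D)
    for z in(.146,.096,.05):
        for b in blobs(level(P,z,.006,box)):
            q=P[b];print(n,z,b.sum(),"z %.4f"%np.median(q[:,2]),*rect(q[:,:2]),"mean",q[:,:2].mean(0))
    print("jar",[ (rect(P[b][:,:2]),np.median(P[b][:,2])) for b in blobs(level(P,.1,.006,(.62,.78,-.06,.12)))])
    print("table z",np.median(P[level(P,0,.02,(.45,.55,.1,.2))][:,2]))
for n in("top","scene"):
    im=cv2.imread(f"pics/{n}0.png");hsv=cv2.cvtColor(im,cv2.COLOR_BGR2HSV)
    w=(hsv[...,1]<60)&(hsv[...,2]>100)
    for b in blobs(w,30):
        cs,_=cv2.findContours(b.astype(np.uint8),cv2.RETR_EXTERNAL,cv2.CHAIN_APPROX_NONE)
        uv=cs[0][:,0].astype(float);q=onplane(n,uv,.003)[:,:2]
        c=q.mean(0)
        if .35<c[0]<.7 and abs(c[1])>.15 and abs(c[1])<.4:
            v,u=np.nonzero(b);print(n,"white",b.sum(),*rect(q),"mean",onplane(n,np.c_[u,v],.003)[:,:2].mean(0))
E
```

```text
top 0.146 269 z 0.1464 [ 0.5641 -0.027 ] 0.04001536965370178 0.0398392528295517 74.21821594238281 mean [ 0.5636 -0.0269]
top 0.146 257 z 0.1466 [0.5051 0.0082] 0.04233713448047638 0.04222869127988815 -48.117488861083984 mean [0.5052 0.0081]
top 0.096 354 z 0.0961 [ 0.5253 -0.0026] 0.10451242327690125 0.05000481754541397 -29.10376358032224 mean [ 0.5194 -0.0014]
top 0.096 26 z 0.0953 [ 0.5616 -0.0509] 0.032040275633335114 0.006255635060369968 -17.58721923828125 mean [ 0.5652 -0.0512]
top 0.05 20 z 0.0495 [ 0.6079 -0.0303] 0.028515422716736794 0.004789306316524744 69.85497283935545 mean [ 0.6089 -0.0288]
top 0.05 378 z 0.0502 [ 0.5272 -0.005 ] 0.16920749843120575 0.057328395545482635 -27.164562225341804 mean [0.4848 0.0079]
jar [((array([0.7776, 0.0584]), 0.057381678372621536, 0.004423349164426327, np.float64(-89.74446168541907)), np.float64(0.09983814722481155)), ((array([ 0.7769, -0.017 ]), 0.0830133780837059, 0.003939004149287939, np.float64(89.8851547241211)), np.float64(0.09907928590758852)), ((array([0.6965, 0.0319]), 0.058043405413627625, 0.057861462235450745, np.float64(-44.562
[... 945 characters left out ...]
ean [ 0.5973 -0.2913]
top white 206 [0.4321 0.2769] 0.042305998504161835 0.039727237075567245 3.412392854690546 mean [0.4319 0.277 ]
top white 214 [ 0.419  -0.2446] 0.03886544331908226 0.036794599145650864 -1.3240051269531414 mean [ 0.4185 -0.2454]
scene white 98 [ 0.421  -0.2464] 0.040363091975450516 0.0360821858048439 -89.16683620214461 mean [ 0.4221 -0.247 ]
scene white 100 [0.4357 0.2753] 0.04124648496508598 0.03928089141845703 -7.992561340332059 mean [0.4354 0.2752]
scene white 881 [ 0.601  -0.2924] 0.1696229726076126 0.05784382298588753 83.0501937866211 mean [ 0.6017 -0.2916]
scene white 579 [0.5974 0.2622] 0.12391345202922821 0.04981475695967674 -75.71710300445557 mean [0.5979 0.2618]
```

The stack has the round tin near (.508,.008), the square tin near (.567,-.0275) and the carton axis at about -29°. The measured heights (.146/.096/.05) and sizes match the given ones. The two cameras differ by 4–7 mm in x, so I'll average them and check against the held tin's position. First, I'll check IK for the wrist yaw options.

```bash
cat >> h.py <<'E'
def q(deg):
    r=R.from_euler('z',deg,degrees=True)*R.from_euler('x',180,degrees=True);a=r.as_quat();return np.array([a[3],a[0],a[1],a[2]])
T=dict(round=((.434,.276),0),square=((.420,-.2458),-1.),long=((.5992,-.2917),-97.),short=((.5962,.2627),-75.8))
def st(msg=""):
    s=get_state();print(msg,"t %.1f"%s["t"],s["tcp_pos"],"w %.4f"%s["grip_width"],"F",s["ft_force"],"j7 %.2f"%s["joints"][6]);return s
def snap(tag):
    for n in("scene","top"):
        p,d=read_camera(n);cv2.imwrite(f"pics/{n}{tag}.png",cv2.cvtColor(p,cv2.COLOR_RGB2BGR));np.save(f"pics/{n}{tag}_d.npy",d)
def pick(xy,yaw,zb,grip=.016,zs=.25):
    "zb: height of the item's underside"
    z=zb+grip
    move_pose([*xy,zs],q(yaw));st("above")
    movel([*xy,z+.03],rate=.15)
    hit=movel([*xy,z],rate=.06,threshold=10);s=st(f"down hit={hit}")
    if hit: raise SystemExit("unexpected contact")
    grasp();st("grasped")
def lift(z=.25,rate=.1):
    s=get_state();p=s["tcp_pos"];movel([p[0],p[1],p[2]+.02],rate=.04);movel([p[0],p[1],z],rate=rate);return st("lifted")
def place(xy,yaw,grip=.016,floor=.003,zs=.25,rate=.2):
    movel([*xy,zs],q(yaw),rate=rate);movel([*xy,floor+grip+.02],rate=.12)
    movel([*xy,floor+grip+.004],rate=.05)
    hit=movel([*xy,floor+grip-.004],rate=.012,threshold=4);st(f"set hit={hit}")
    gripper_open();st("open");movel([*xy,floor+grip+.08],rate=.12);movel([*xy,zs],rate=.2)
E
python3 - <<'E'
from h import *
for nm,xy,ys in [("round",(.508,.008),(-28,152)),("roundtray",(.434,.276),(-28,152,0,180,-60,30)),("sq",(.567,-.0275),(-16.5,163.5)),("sqtray",(.42,-.2458),(-1,179,-91,89)),
 ("short",(.535,-.004),(-30,150)),("shorttray",T["short"][0],(-75.8,104.2)),("long",(.531,-.005),(-28,152)),("longtray",T["long"][0],(-97,83))]:
  for y in ys:
    for z in(.25,.02):
      j=inverse_kinematics([*xy,z],q(y));print(nm,y,z,None if j is None else np.array(j))
E
```

```text
round -28 0.25 [ 0.1524  0.2911 -0.3079  1.8751  0.1042  0.9909 -2.2601]
round -28 0.02 [-0.0855  0.6426 -0.0237  2.0234  0.031   0.4759 -2.1916]
round 152 0.25 [ 0.5004  0.364  -0.7451  1.8564  0.2854  1.0305  0.7212]
round 152 0.02 [ 0.3612  0.7296 -0.5969  1.9972  0.6935  0.6262  0.3816]
roundtray -28 0.25 [-1.2359  0.3388  0.7252  1.906  -0.2661  0.9942 -2.4516]
roundtray -28 0.02 [-1.0629  0.7263  0.5332  2.0324 -0.6832  0.5642 -2.1044]
roundtray 152 0.25 [ 0.1704  0.4961 -1.0775  1.8311  0.487   1.1106 -0.0006]
roundtray 152 0.02 [-0.036   0.8228 -0.8144  1.9731  0.8934  0.7536 -0.3149]
roundtray 0 0.25 [ 0.2022  0.5246 -1.1333  1.8298  0.5256  1.1298 -2.6866]
roundtray 0 0.02 [-0.359   0.6816 -0.3755  1.9911  0.4571  0.551  -2.6237]
roundtray 180 0.25 [ 0.1838  0.5076 -1.1006  1.8306  0.5027  1.1182  0.4746]
roundtray 180 0.02 [-0.0024  0.8483 -0.8645  1.9714  0.9375  0.7867  0.143 ]
roundtray -60 0.25 [ 0.165   0.4917 -1.0685  1.8314  0.4809  1.1077  2.5877]
roundtray -60 0.02 [ 0.1308  0.9895 -1.0841  1.965   1.1207  0.9621  2.1228]
roundtray 30 0.25 [ 0.1371  0.4708 -1.0227
[... 1483 characters left out ...]
1.4748  0.5918  1.2637 -0.6631]
shorttray 104.2 0.02 [-0.1566  0.8651 -0.4881  1.617   0.5246  0.7933 -0.6261]
long -28 0.25 [ 0.134   0.3266 -0.2581  1.8221  0.0971  1.0051 -2.2226]
long -28 0.02 [-0.0744  0.6663 -0.0012  1.9663  0.0015  0.5091 -2.1361]
long 152 0.25 [ 0.491   0.4019 -0.7184  1.8022  0.3014  1.0499  0.742 ]
long 152 0.02 [ 0.3965  0.7616 -0.6187  1.9382  0.7017  0.6688  0.4172]
longtray -97 0.25 [ 0.16    0.5649  0.3412  1.4868 -0.1999  1.1242 -2.7251]
longtray -97 0.02 [ 0.1453  0.8594  0.3631  1.6125 -0.4078  0.7455 -2.568 ]
longtray 83 0.25 [ 0.5946  0.5701 -0.3166  1.4559  0.1856  1.145   0.126 ]
longtray 83 0.02 [ 0.5425  0.8385 -0.2351  1.5847  0.2572  0.7489  0.0712]
```

```bash
python3 - <<'E'
from h import *
s=st();p=s["tcp_pos"];movel([p[0],p[1],.33],rate=.2)
pick((.508,.008),152,.096)
s=lift()
snap("1")
E
python3 - <<'E'
import cv2
s=cv2.imread("pics/scene1.png");t=cv2.imread("pics/top1.png")
cv2.imwrite("pics/c1.png",cv2.hconcat([cv2.resize(s[100:260,250:390],(560,640)),cv2.resize(t[150:280,260:374],(561,640))])[:, :])
i=cv2.imread("pics/c1.png");cv2.imwrite("pics/c1.png",cv2.resize(i,None,fx=.7,fy=.7))
E
```

```text
t 0.1 [ 0.2456 -0.6012  0.2305] w 0.0855 F [ 0.5505 -0.3883  0.0128] j7 -0.07
above t 3.1 [0.5083 0.0067 0.2499] w 0.0854 F [-0.0382  0.2869  0.2223] j7 0.72
down hit=False t 4.6 [0.508  0.0082 0.1119] w 0.0855 F [0.9825 0.7972 0.7538] j7 0.57
grasped t 5.1 [0.5084 0.008  0.1125] w 0.0428 F [-1.236   0.2167  5.9953] j7 0.57
lifted t 7.1 [0.508  0.0079 0.2493] w 0.0430 F [-0.0278 -1.0582 -0.7684] j7 0.72
```

View pics/c1.png

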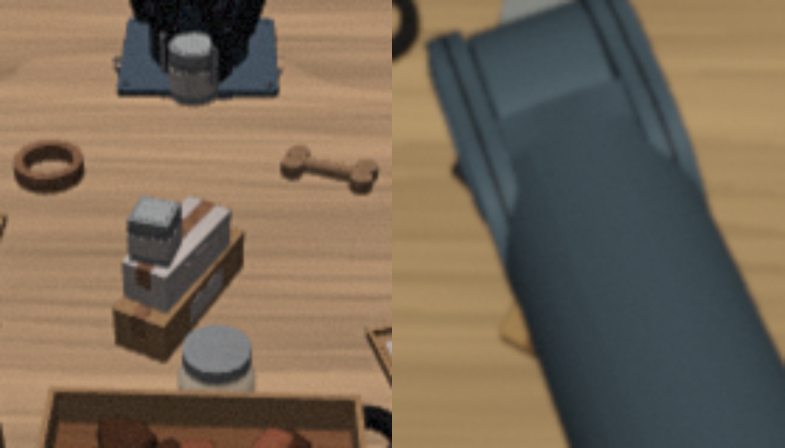

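The scene view shows the round tin held upright at crop (190,65). The rest of the stack hasn't moved: square tin at (155,230), cartons below it. Placing the round tin now.

```bash
python3 - <<'E'
from h import *
place(T["round"][0],152)
pick((.567,-.0275),163.5,.096)
lift()
snap("2")
place(T["square"][0],179)
st()
move_pose([.42,-.12,.35],q(152))
snap("3")
E
python3 - <<'E'
import cv2
s=cv2.imread("pics/scene3.png");t=cv2.imread("pics/top3.png")
cv2.imwrite("pics/c3.png",cv2.vconcat([cv2.resize(s[140:250,150:460],(700,248)),cv2.resize(t[140:290,180:480],(700,350))]))
E
```

```text
set hit=True t 11.5 [0.4342 0.2761 0.0195] w 0.0425 F [-0.8088 -0.6844  6.1508] j7 -0.15
open t 12.0 [0.4336 0.2756 0.0188] w 0.0859 F [-0.2981 -0.0833  0.4112] j7 -0.15
above t 15.0 [ 0.5666 -0.0256  0.2498] w 0.0859 F [-0.2636  0.5037 -0.1527] j7 0.94
down hit=False t 16.5 [ 0.567  -0.0274  0.1119] w 0.0859 F [ 0.9134 -0.5428 -0.1928] j7 0.82
grasped t 17.0 [ 0.5674 -0.0275  0.1124] w 0.0391 F [-0.587  -0.4613  3.0816] j7 0.82
lifted t 19.0 [ 0.5669 -0.0276  0.2493] w 0.0391 F [-0.5473 -1.0391 -1.3414] j7 0.94
set hit=True t 23.4 [ 0.4202 -0.246   0.0194] w 0.0392 F [-0.0023  0.3977  5.1092] j7 1.40
open t 23.9 [ 0.4193 -0.2456  0.0187] w 0.0853 F [-0.3775  0.2676  0.1779] j7 1.40
 t 25.6 [ 0.4192 -0.2456  0.2488] w 0.0854 F [ 0.3847 -0.5923 -0.5463] j7 1.72
```

View pics/c3.png

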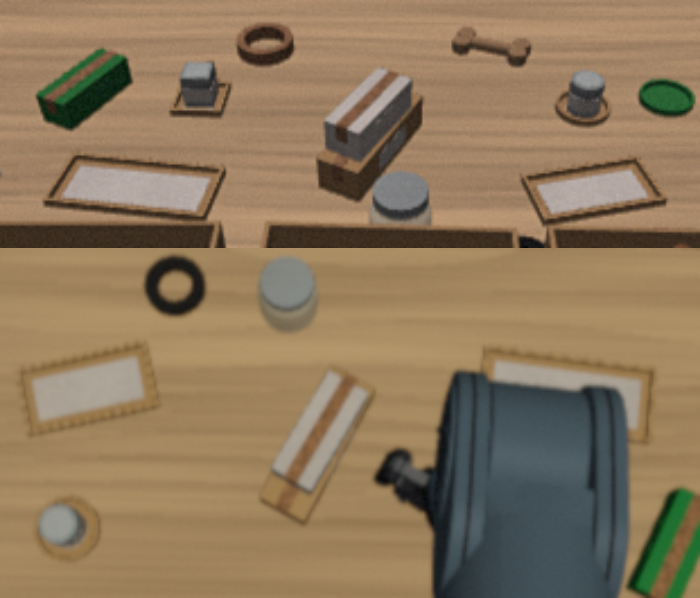

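View pics/scene2.png

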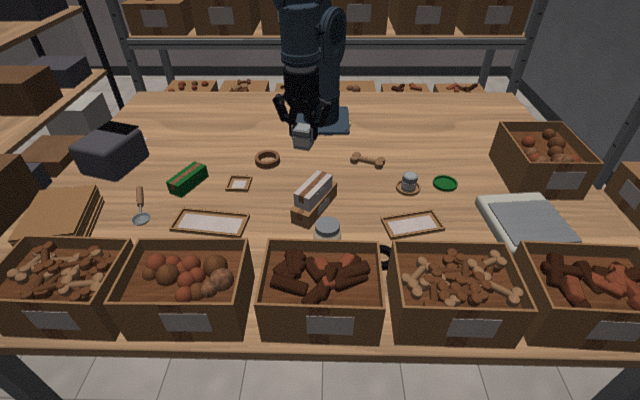

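Both tins stand in their trays: round tin at scene crop (585,92), square tin at (198,82). The cartons are uncovered at top crop (320,435) and the jar is unmoved. I'll measure the cartons again and use the tins' known positions to check each camera's bias.

```bash
python3 - <<'E'
from meas import *
for n in("top","scene"):
    P=cloud(n,np.load(f"pics/{n}3_d.npy"))
    for nm,z,bx in[("short",.096,(.42,.63,-.08,.07)),("long",.05,(.42,.63,-.08,.07)),("rtin",.053,(.38,.49,.22,.33)),("stin",.053,(.37,.48,-.3,-.19)),("jar",.1,(.64,.75,-.03,.1))]:
        bl=blobs(level(P,z,.004,bx))
        if not bl: continue
        b=max(bl,key=lambda b:b.sum());print(n,nm,"z %.4f"%np.median(P[b][:,2]),*rect(P[b][:,:2]))
E
```

```text
top short z 0.0961 [ 0.534  -0.0075] 0.12449207156896591 0.050087668001651764 -29.578426361083974
top long z 0.0500 [ 0.5277 -0.0053] 0.16965563595294952 0.05766378343105316 -27.34095001220704
top rtin z 0.0535 [0.4321 0.2759] 0.04192018881440163 0.0414634570479393 -67.66372680664061
top jar z 0.1002 [0.6962 0.0318] 0.05798694118857384 0.057402487844228745 47.70970153808593
scene short z 0.0951 [ 0.539  -0.0077] 0.12650538980960846 0.05204681679606438 -29.63727188110353
scene long z 0.0495 [ 0.5342 -0.0063] 0.17122630774974823 0.05857204273343086 -27.333683013915984
scene rtin z 0.0525 [0.4367 0.2764] 0.04381004720926285 0.04265391454100609 -47.74694061279296
scene stin z 0.0524 [ 0.4258 -0.2457] 0.0408022440969944 0.03932492807507515 7.614725112915038
scene jar z 0.0991 [0.7025 0.0309] 0.05866854265332222 0.05769392475485802 27.73920631408692
```

```bash
python3 - <<'E'
from h import *
pick((.5365,-.0076),150.4,.05)
s=lift()
if s["grip_width"]<.046: raise SystemExit("grip?")
place(T["short"][0],104.2)
move_pose([.45,.12,.33],q(150))
snap("4")
E
python3 - <<'E'
from meas import *
for n in("top","scene"):
    P=cloud(n,np.load(f"pics/{n}4_d.npy"))
    for nm,z,bx in[("short",.049,(.48,.70,.18,.35)),("long",.05,(.42,.63,-.08,.07)),("stin",.053,(.37,.48,-.3,-.19)),("jar",.1,(.64,.75,-.03,.1))]:
        bl=blobs(level(P,z,.004,bx))
        if not bl: continue
        b=max(bl,key=lambda b:b.sum());print(n,nm,"z %.4f"%np.median(P[b][:,2]),*rect(P[b][:,:2]))
import cv2
s=cv2.imread("pics/scene4.png");t=cv2.imread("pics/top4.png")
cv2.imwrite("pics/c4.png",cv2.vconcat([cv2.resize(s[140:250,150:460],(700,248)),cv2.resize(t[140:290,180:480],(700,350))]))
E
```

```text
above t 27.2 [ 0.5362 -0.009   0.2496] w 0.0854 F [-0.55   -0.7626 -0.2343] j7 0.61
down hit=False t 29.0 [ 0.5365 -0.0074  0.0659] w 0.0852 F [ 0.6881  0.382  -0.661 ] j7 0.41
grasped t 29.4 [ 0.537  -0.0075  0.0665] w 0.0490 F [-0.6308  0.21    4.3849] j7 0.41
lifted t 31.9 [ 0.5366 -0.0075  0.2494] w 0.0493 F [-0.0756 -0.2371 -2.3399] j7 0.61
set hit=True t 36.2 [0.5965 0.2628 0.0196] w 0.0489 F [-0.5795 -0.6662  5.1481] j7 -0.69
open t 36.7 [0.5955 0.2621 0.0183] w 0.0852 F [-0.4183 -0.005  -1.5517] j7 -0.69
top long z 0.0501 [ 0.5281 -0.0051] 0.1699802428483963 0.058042917400598526 -27.2272071838379
top stin z 0.0533 [ 0.4171 -0.2446] 0.039879824966192245 0.03902846947312355 -1.3180465698241852
top jar z 0.1002 [0.6966 0.0317] 0.058223024010658264 0.0566721111536026 52.618217468261726
scene short z 0.0481 [0.5995 0.2625] 0.12618637084960938 0.053519152104854584 -75.14312267303467
scene long z 0.0492 [ 0.5331 -0.0056] 0.175166055560112 0.05945809185504913 -26.767696380615263
scene stin z 0.0523 [ 0.4253 -0.2451] 0.03993687778711319 0.037958063185214996 -88.5363428592682
scene jar z 0.0991 [0.7028 0.0309] 0.05845167115330696 0.0574323944747448 27.00185012817382
```

View pics/c4.png

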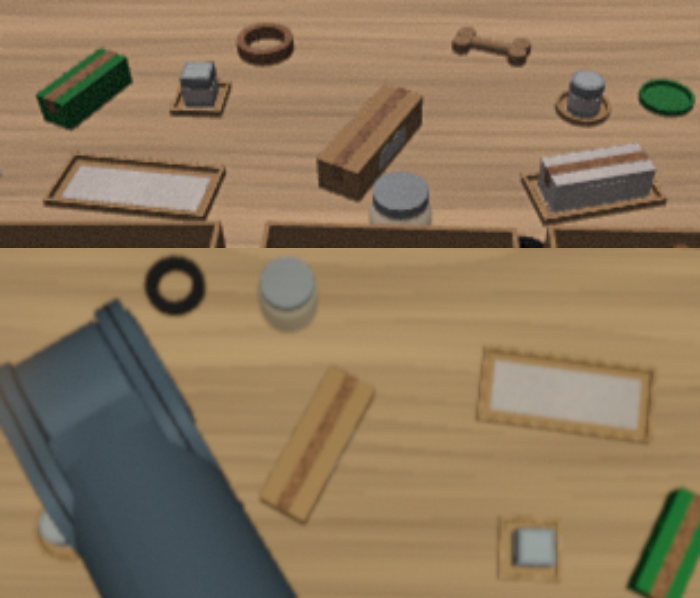

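The short carton sits level in its tray (crop 597,178), with its top at z≈.048. The long carton is unmoved at (.531,-.0055), yaw -27.2°. It goes next.

```bash
python3 - <<'E'
from h import *
pick((.5308,-.0055),152.7,0.)
s=lift()
if s["grip_width"]<.054: raise SystemExit("grip?")
place(T["long"][0],83.)
movel([.45,-.1,.3],rate=.2)
move_j([0.0,0.1,0.0,1.9,0,1.1,0.0])
snap("5")
st("end")
E
python3 - <<'E'
from meas import *
for n in("top","scene"):
    P=cloud(n,np.load(f"pics/{n}5_d.npy"))
    for nm,z,bx in[("short",.049,(.48,.70,.18,.35)),("long",.053,(.48,.71,-.38,-.2)),("rtin",.053,(.38,.49,.22,.33)),("stin",.053,(.37,.48,-.3,-.19)),("jar",.1,(.64,.75,-.03,.1))]:
        bl=blobs(level(P,z,.004,bx))
        if not bl: continue
        b=max(bl,key=lambda b:b.sum());print(n,nm,"z %.4f"%np.median(P[b][:,2]),*rect(P[b][:,:2]))
import cv2
s=cv2.imread("pics/scene5.png");t=cv2.imread("pics/top5.png")
cv2.imwrite("pics/c5.png",cv2.vconcat([cv2.resize(s[140:250,150:460],(700,248)),cv2.resize(t[140:290,180:480],(700,350))]))
E
```

```text
above t 40.2 [ 0.5308 -0.0038  0.2502] w 0.0855 F [-0.0437  0.9202  0.5039] j7 0.66
down hit=False t 42.4 [ 0.5307 -0.0053  0.0159] w 0.0854 F [-0.0799 -0.1712 -0.8617] j7 0.39
grasped t 42.7 [ 0.5312 -0.0055  0.0165] w 0.0572 F [-1.0364 -0.6999  5.017 ] j7 0.39
lifted t 45.7 [ 0.531  -0.0055  0.2496] w 0.0571 F [ 0.1282  0.856  -3.3635] j7 0.66
set hit=True t 50.1 [ 0.5995 -0.2918  0.0196] w 0.0571 F [-0.1906  0.4608  5.014 ] j7 -0.08
open t 50.5 [ 0.5979 -0.2913  0.0179] w 0.0854 F [ 0.6087  0.1181 -0.3418] j7 -0.08
end t 54.6 [ 0.4697 -0.0456  0.3291] w 0.0854 F [-0.2562  0.3985  0.2515] j7 -0.00
top short z 0.0492 [0.5938 0.2628] 0.12430591881275177 0.05190381780266762 -75.8027811050415
top long z 0.0528 [ 0.5957 -0.2905] 0.17037393152713776 0.05960279703140259 83.25851440429689
top rtin z 0.0537 [0.4329 0.2765] 0.0428752563893795 0.040776222944259644 -89.68628311157228
top stin z 0.0531 [ 0.4172 -0.2445] 0.04026184603571892 0.03857899457216263 -0.831832885742156
top jar z 0.1000 [0.6966 0.0311] 0.05744296684861183 0.05721285566687584 -26.831665039062507
scene short z 0.0483 [0.5994 0.262 ] 0.1259300261735916 0.05276840552687645 -76.0973596572876
scene long z 0.0521 [ 0.6011 -0.2918] 0.17102539539337158 0.06218624487519264 82.33366394042969
scene rtin z 0.0524 [0.4393 0.2749] 0.041596680879592896 0.04065639153122902 -50.29121017456055
scene stin z 0.0525 [ 0.424  -0.2447] 0.038607511669397354 0.03746015205979347 87.78136444091797
scene jar z 0.0992 [0.7032 0.0306] 0.05848594382405281 0.05791999772191048 31.737020492553707
```

View pics/c5.png

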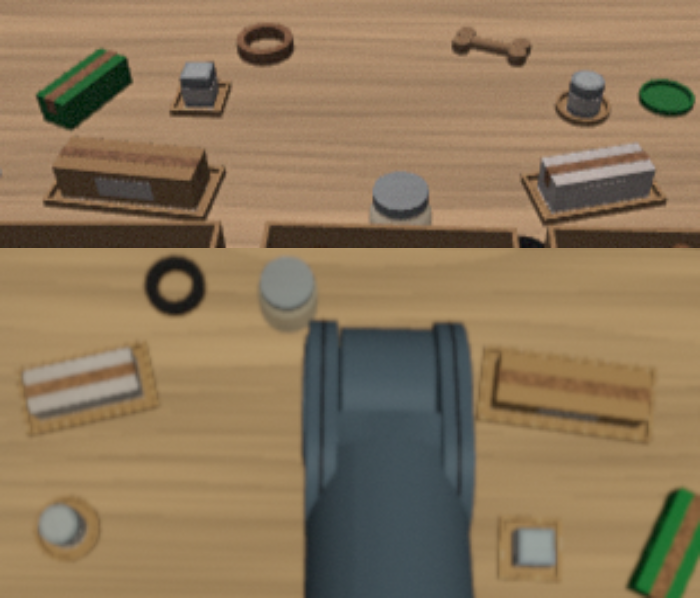

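All four packs sit level in their trays: long carton at scene crop (130,172), short carton (597,178), square tin (198,82), round tin (585,92). The measured tops are at about .053/.049 m, as they should be with the packs on the tray floors. The jar is unmoved and the arm is clear, so I'm handing in.

```bash
python3 -c "
from cell import *
finish_job()"
```

```text
the job is handed in; nothing more can be done
```

The stack is apart and each pack is in its own tray. I moved the round tin first, then the square tin, the short carton and the long carton. I lowered each one until I felt light contact (about 5–6 N), then let go. The job was handed in at about 55 s.

**Final check:** all four packs are upright and level, with tops at about 53 mm (49 mm for the short carton), which means they rest on the tray floors. In the top view they are within about 2 mm of the tray centres, and both cartons are within 1° of their trays' angle. The jar moved less than 1 mm in either camera, I did not touch the green look-alikes, and the arm ended clear of everything.

**Disagreement:** the two cameras differed by about 3–7 mm in x throughout. I used their average; the trays leave about 10 mm of room on each side. In one mid-run scene view, the square tin's angle read 7.6° off. Later readings from both cameras put it within about 2° of straight, so I took the first as noise.

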